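# Flip the status flag of the clamped mould

### The job

The clamped mould has cured: tip the status flag on the stand in front of it right over its pivot, so that its paddle lies fully down on the other side with the bar face up. Only push it with the fingertips or the outside of the fingers, do not pinch it; do not shift or lift its stand, and leave the other flag, in front of the open frame, and everything else where they are.

Things in the scene. Friction and masses are not known exactly. Their poses are not given: they have to be found in the camera images.
- clamped_mould: the clamped mould, fixed: grey-topped sandwich of boards round white plaster, 130 x 230 mm, top at z = 83 mm, with a bright arched handle and three bar clamps up to 210 mm high, at x = 20, y = +-123 and x = 73, y = 0. Origin: centre of its underside.
- open_frame: the open casting frame, fixed: shallow open wooden box 150 x 240 x 65 mm with white plaster inside. Origin: centre of its underside.
- mould_stand: stand of the flag to flip, just on the robot's side of the clamped mould: steel plate 100 x 170 x 12 mm (own x, y, z), loose, 1.8 kg. Origin: centre of underside. Ears at x = +-37 (6 thick, 24 along y, tops z = 83, 68 between) carry a pivot along x at z = 75. Thin posts (10 x 8, tops z = 68) at x = 0, y = +-62 under the paddle's two rests.
- mould_flag (a joint): angle of the paddle to flip: rad. 0: blade level towards its stand's +y, tail towards -y, disc face up; 1.57: blade straight up; 3.14: blade level towards -y, bar face up (stops at both). Starts 0 to 0.25. Stiff, 0.05 Nm: stays where left; 2 to 4 N on tail or blade moves it; pushing the tail down raises the blade; a level push on the end of a low blade (under 0.9) can bind.
- mould_disc_face: disc-side half of the paddle to flip, a wooden board 6 mm thick in all, centred on the pivot: blade 56 wide, from 7 to 78 mm from the pivot; opposite it a tail 40 wide, from 7 to 50 mm. A raised dark steel disc (38 diameter, 2 high) on the blade, up at the start. Origin on the pivot, y along the blade, z out of this face.
- mould_bar_face: bar-side half (3 mm thick) of the same paddle: a raised dark steel bar (52 long along the blade, 12 wide, 2 high), facing down at the start. Origin on the pivot, y along the blade; this face looks to its -z.
- frame_stand: stand of the other flag, just on the robot's side of the open frame, exactly like mould_stand; to be left alone.
- frame_flag (a joint): angle of the other paddle, to be left alone: rad. 0: blade level towards its stand's +y, tail towards -y, disc face up; 1.57: blade straight up; 3.14: blade level towards -y, bar face up (stops at both). Starts 0 to 0.25. Stiff, 0.05 Nm: stays where left; 2 to 4 N on tail or blade moves it; pushing the tail down raises the blade; a level push on the end of a low blade (under 0.9) can bind.
- small_bottle: small white bottle, 40 diameter, 85 high (mm); stands by, leave alone. Origin: on its underside.
- mixing_cup: empty white plastic cup, 60 diameter, 75 high (mm); stands by, leave alone. Origin: on its underside.
- glue_jar: white jar with blue cap, 66 diameter, 80 high (mm); stands by, leave alone. Origin: on its underside.
- resin_bottle: big white bottle with blue cap, 80 diameter, 200 high (mm); stands by, leave alone. Origin: on its underside.
- screwdriver: screwdriver lying flat; stands by, leave alone. Origin: on its underside.
- tin: steel tin, 72 diameter, 100 high (mm); stands by, leave alone. Origin: on its underside.
- rule: folded wooden rule lying flat, 200 x 28 x 14 (mm); stands by, leave alone. Origin: on its underside.
There are look-alikes about, which are no part of the job. What is shaped like the mould_stand but red, turquoise or yellow is not meant.

How it is judged:
By the outcome, as a careful person would: the job done as asked, in the order asked, and still so for the second after the job is handed in, with the robot touching nothing.
It also fails if it takes over 54 s, if anything falls off the work surface, if the arm or the gripper's body presses on something with over 40 N, if the wrist force passes 120 N, or if a joint passes its speed limit or range.

### The arm

A 7-joint arm with a two-finger parallel gripper is mounted at the origin on the work surface. World frame = base frame: x ahead of the robot, y to its left, z up, the work surface at z = 0. Lengths are in mm, angles in rad, forces in N, time in s.
With the tool pointing down it reaches from about 425 to 1025 mm from the base axis. Payload 9.4 kg.
Tool frame: the origin (TCP) lies on the centre line of the jaws, within the pads' length; the fingertips stand 11 mm ahead of it and the grasp point (between the pads) lies 8 mm behind it (r.nose_length is the distance from the TCP to the fingertips, in mm); z points along the fingers, y is the line along which they close (so a half turn about z gives the same grasp; the last joint's range is limited). The gripper opens to 85 mm and grips with 20 to 120 N. Pads are 22 mm wide; open, the fingers measure 114 mm over their backs; the gripper's body (76 mm by 85 mm) begins 54 mm behind the grasp point. The pads swing forward as they close: fully open they stand 13 mm farther back than shut.
Start: joints at [-1.376, 0.599, -0.003, 1.599, 0.002, 0.943, -0.08], TCP at [194.642, 698.383, 216.475] pointing down, gripper open.
Joint ranges: [-2.57, 2.57], [-0.35, 1.97], [-1.29, 1.29], [0.11, 2.56], [-1.05, 4.19], [0.11, 1.86], [-2.63, 2.63]. Speed limits (rad/s): [2.22, 2.22, 3.01, 3.01, 3.14, 3.14, 3.14].

### API

Orientations are given as [roll, pitch, yaw] about the fixed x, y, z axes, in that order (R = Rz(yaw) Ry(pitch) Rx(roll)).
In Python, from rig import r gives the robot as it stands. Calls block until the motion is done:
- r.movep(position, orientation): joint-space move of the TCP to a pose.
- r.move_linear(position, attitude=None, v=150): straight line of the TCP; attitude=None keeps the orientation; v is the mean speed in mm/s.
- r.goto_joints(angles): joint-space move.
- r.open_gripper() and r.grab(): open the fingers fully, or close them until they stop; the grip force is fixed at half the most.
- r.sleep(seconds).
- r.inverse_kinematics(position, orientation): joint angles nearest the present ones, or None.
- r.observe(): the state.
- r.get_image(name): name is "side" or "top" or "wrist"; returns a dict with "image" (480x640x3 uint8, red, green, blue), "range_z" (480x640 float32, mm along the optical axis (not along the pixel's ray), 0 where there is no reading), "fx", "fy", "cx", "cy" (pixels), "cam_to_world" (4x4, takes a point from camera to world coordinates); the wrist camera has in their place "hand_eye" (4x4, takes a point from camera to tool coordinates, whose origin is the TCP and whose axes are the flange's). Camera axes: x right, y up, looking along -z (the intrinsics and any distortion apply to the point x, -y, -z); pixel columns grow to the right and rows downward; lengths in mm; the calibration is good to about 2 mm. The wrist camera is an equidistant fisheye: a pixel r from the principal point sees the ray r / f radians off the axis. A picture is of the moment at which its call begins: read the wrist's pose just before it.
A pose or a line that the arm cannot do raises r.PlanningError and nothing moves.
- r.job_done(): hands the job in; it is judged then, once.
Trained networks look in a picture, given as the dict that the camera call returned (one of the last four; its "shot" number tells which), for a name from the list of things; names that differ only in an ending like _2 or _b are one class to them, and where a whole thing is asked for, a point or a joint stands for the part that bears it (a point fixed in the world has none). Each returns a list of dicts, best first, with "score" (0 to 1); they miss things now and then, are a little off and sometimes report something else, mostly with a low value. They report only what shows in the picture. A call takes as long as a camera call. They do not tell look-alikes from the thing itself.
- r.regions_of(picture, thing): "region" (480x640 bool, what is visible of it) and "centre" ([column, row] in pixels, amid what is visible of it).
The state is a dict: "clock": time; "joint_positions": joint angles; "qd": joint speeds; "joint_torque": joint torques, N m; "position": TCP position; "ee_rot": TCP orientation; "force": force on the tool from outside, world axes, zero at the start; "wrist_torque": the same for the moment, N m; "width": finger opening in mm; "grip_force": force on a finger pad.
Only numpy, scipy, OpenCV 4.12 (cv2) and the standard library are available. Lean on these libraries where they do the work, as an engineer would, in place of code of your own. Each camera call takes 0.05 s, during which the arm holds its last target. There are 200 camera calls.

## Working session

There is one attempt and no reset: what is moved stays moved. The work goes in short steps, each a Python script; the robot and the scene stay as the last script left them, time stands still between calls to the robot, and variables do not carry over. Pictures are saved under pics/ and viewed, at most 10 in all, crops included, and the job is handed in when it is done.

```bash
mkdir -p pics; cat > h.py <<'E'
import numpy as np, cv2
from rig import r
def save(d,n,crop=None,s=1):
    im=d["image"]
    if crop: x0,y0,x1,y1=crop; im=im[y0:y1,x0:x1]
    im=cv2.resize(im,None,fx=s,fy=s,interpolation=cv2.INTER_CUBIC)
    cv2.imwrite("pics/"+n,im[:,:,::-1])
def cloud(d):
    h,w=d["range_z"].shape; u,v=np.meshgrid(np.arange(w),np.arange(h)); z=d["range_z"]
    p=np.stack([(u-d["cx"])/d["fx"]*z,-(v-d["cy"])/d["fy"]*z,-z,np.ones_like(z)],-1)
    P=(p@np.array(d["cam_to_world"]).T)[...,:3]; P[z==0]=np.nan
    return P
E
python3 - <<'E'
from h import *
import pickle
o=r.observe(); print(o["clock"],o["position"],o["ee_rot"])
for n in("top","side"):
    d=r.get_image(n); save(d,n+"0.png"); P=cloud(d)
    print(n,[k for k in d if k not in("image","range_z")],np.round(d["cam_to_world"],2).tolist())
    for t in("mould_stand","mould_disc_face","mould_bar_face","clamped_mould","open_frame"):
        for q in r.regions_of(d,t):
            m=q["region"]; print(t,round(q["score"],2),np.round(q["centre"]),m.sum(),np.round(np.nanmedian(P[m],0)))
    pickle.dump(d,open(n+".pkl","wb"))
print(r.observe()["clock"])
E
```

```text
0.0 [194.50744173 697.88393985 215.59348344] [-3.13997632e+00  1.49005112e-04  2.86987665e+00]
top ['fx', 'fy', 'cx', 'cy', 'cam_to_world', 'shot'] [[-0.01, 0.99, -0.14, 310.51], [-1.0, -0.02, -0.01, 85.9], [-0.01, 0.14, 0.99, 1549.36], [0.0, 0.0, 0.0, 1.0]]
mould_stand 0.9 [125. 264.] 2081 [463. 652.  17.]
mould_stand 0.88 [414. 320.] 2038 [ 302. -171.   18.]
mould_stand 0.86 [247. 319.] 1980 [308. 295.  18.]
mould_stand 0.64 [272. 244.] 1913 [531. 227.  18.]
mould_stand 0.49 [351. 270.] 158 [442.   8.  59.]
mould_disc_face 0.7 [261. 236.] 673 [541. 259.  81.]
mould_disc_face 0.67 [420. 308.] 781 [ 330. -183.   78.]
mould_disc_face 0.65 [124. 258.] 725 [486. 650.  77.]
mould_disc_face 0.62 [254. 311.] 754 [331. 287.  78.]
mould_disc_face 0.16 [275. 242.] 1922 [530. 227.  18.]
clamped_mould 0.65 [278. 172.] 4392 [735. 215.  83.]
clamped_mould 0.58 [198. 265.] 519 [462. 443.  76.]
clamped_mould 0.37 [437. 225.] 1970 [ 569. -242.   18.]
open_frame 0.72 [196. 219.] 903 [585. 447. 134.]
open_frame 0.63 [440. 162.] 4677 [ 774. -264.   24.]
side ['fx', 'fy', 'cx', 'cy', 'cam_to_world', 'shot'] [[0.93, 0.26, -0.27, 71.27], [-0.38, 0.65, -0.66, -1018.35], [0.01, 0.71, 0.7, 1271.5], [0.0, 0.0, 0.0, 1.0]]
mould_stand 0.66 [218. 227.] 1869 [312. 281.  15.]
mould_stand 0.58 [269. 352.] 2963 [ 298. -193.   15.]
mould_stand 0.57 [298. 222.] 1695 [531. 220.  16.]
mould_stand 0.56 [235. 146.] 1427 [468. 650.  15.]
mould_disc_face 0.94 [226. 212.] 455 [330. 284.  78.]
mould_disc_face 0.77 [279. 339.] 808 [ 327. -185.   78.]
mould_disc_face 0.59 [241. 133.] 289 [487. 646.  78.]
mould_disc_face 0.58 [300. 201.] 465 [538. 256.  80.]
clamped_mould 0.78 [364. 193.] 4236 [740. 199.  83.]
open_frame 0.79 [453. 319.] 6124 [ 772. -268.   26.]
open_frame 0.16 [363. 194.] 3965 [737. 194.  83.]
0.6
```

View pics/top0.png

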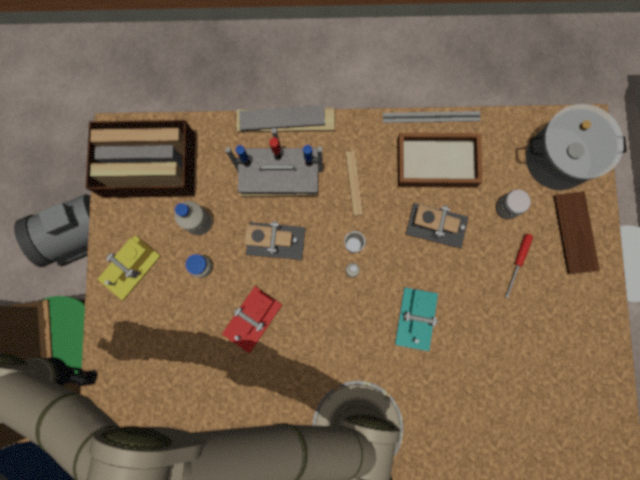

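```bash
python3 - <<'E'
from h import *
import pickle
d=pickle.load(open("top.pkl","rb")); save(d,"crop.png",(210,190,330,290),6)
for n in("top","side"):
    d=pickle.load(open(n+".pkl","rb"));P=cloud(d).reshape(-1,3)
    near=(abs(P[:,0]-531)<110)&(abs(P[:,1]-227)<125)
    A=P[near&(P[:,2]>8)&(P[:,2]<20)]; print(n,"plate",cv2.minAreaRect(A[:,:2].astype(np.float32)),len(A))
    B=P[near&(P[:,2]>60)&(P[:,2]<115)&(P[:,0]<600)]; print("up",cv2.minAreaRect(B[:,:2].astype(np.float32)),len(B),np.round(B.min(0)),np.round(B.max(0)))
    c=B[:,:2].mean(0)
    np.set_printoptions(suppress=True,linewidth=150)
    print(np.round(B[::max(1,len(B)//60)]).astype(int).tolist())
E
```

```text
top plate ((535.1332397460938, 230.68032836914062), (207.01048278808594, 238.4494171142578), 2.7751896381378174) 888
up ((537.1557006835938, 238.7220458984375), (88.60758972167969, 144.97088623046875), 6.4607439041137695) 893 [493. 166.  60.] [583. 310.  93.]
[[583, 230, 80], [576, 224, 84], [571, 303, 86], [571, 230, 80], [568, 280, 88], [568, 230, 79], [564, 277, 92], [566, 239, 77], [563, 287, 83], [562, 247, 81], [559, 294, 90], [559, 255, 85], [557, 301, 84], [557, 261, 81], [556, 221, 82], [553, 278, 87], [554, 239, 76], [553, 199, 80], [550, 280, 88], [551, 242, 78], [550, 201, 82], [547, 288, 93], [549, 251, 74], [548, 211, 75], [546, 298, 83], [545, 258, 81], [545, 219, 79], [542, 306, 88], [541, 266, 89], [542, 227, 80], [543, 188, 73], [539, 275, 86], [540, 236, 76], [540, 194, 73], [536, 283, 88], [537, 245, 75], [537, 205, 75], [534, 298, 86], [534, 259, 80], [534, 216, 74], [535, 168, 65], [531, 276, 81], [531, 236, 78], [530, 196, 82], [530, 296, 74], [527, 255, 86], [528, 216, 77], [529, 168, 66], [525, 272, 85], [525, 233, 81], [525, 193, 77], [523, 284, 82], [522, 2
[... 751 characters left out ...]
8, 270, 79], [558, 259, 78], [534, 261, 80], [564, 250, 79], [537, 252, 83], [572, 238, 83], [536, 250, 80], [571, 234, 82], [534, 246, 81], [566, 238, 77], [526, 249, 77], [556, 236, 78], [502, 243, 86], [539, 242, 75], [567, 224, 80], [518, 235, 83], [549, 227, 80], [583, 224, 71], [527, 234, 78], [555, 218, 82], [507, 233, 81], [539, 227, 76], [573, 216, 73], [521, 227, 78], [552, 219, 74], [510, 233, 72], [541, 221, 71], [497, 230, 75], [526, 216, 77], [570, 216, 62], [528, 213, 75], [499, 226, 69], [541, 207, 72], [515, 204, 79], [546, 195, 76], [527, 194, 79], [519, 205, 69], [546, 186, 76], [533, 186, 77], [526, 192, 70], [516, 190, 71], [545, 178, 71], [537, 179, 70], [530, 169, 65]]
```

View pics/crop.png

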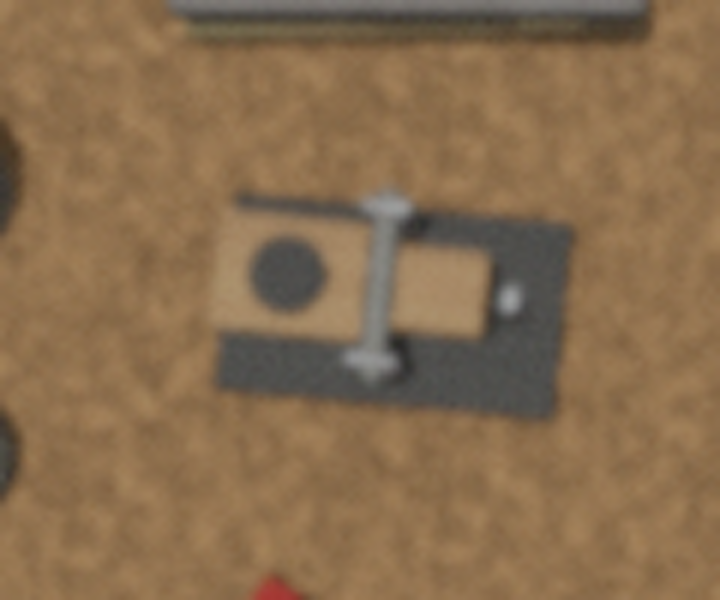

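Candidates, by top-view pixel:
- grey stand (272,240), in front of the clamped mould (278,172)
- grey stand (437,225), in front of the open frame
- red stand (252,320), turquoise stand (417,320) and yellow stand (128,267)

I choose (272,240). The crop confirms it is grey, with the disc face up, the blade towards the image left (world +y), and the ears at crop (387,205) and (372,365).

```bash
cat >> h.py <<'E'
def ray(d,u,v,z):
    T=np.array(d["cam_to_world"]); a=T[:3,:3]@np.array([(u-d["cx"])/d["fx"],-(v-d["cy"])/d["fy"],-1]); o=T[:3,3]
    return o+a*(z-o[2])/a[2]
E
python3 - <<'E'
from h import *
import pickle
np.set_printoptions(suppress=True,precision=2)
d=pickle.load(open("top.pkl","rb"))
g=lambda x,y,z: ray(d,210+x/6-.4,190+y/6-.4,z)
c=np.array([g(*p,12) for p in((235,195),(575,228),(553,417),(218,388))]); print(c[:,:2].tolist(),c.mean(0),[np.linalg.norm(c[i]-c[i-1]) for i in range(4)])
e=np.array([g(387,205,83),g(372,365,83)]); print("ears",e,e.mean(0))
P=cloud(d).reshape(-1,3)
for nm,ang in(("corners",np.arctan2(*((c[0]+c[3]-c[1]-c[2])[[1,0]]))-np.pi/2),("ears",np.arctan2(*(e[0]-e[1])[[1,0]]))): print(nm,"yaw",ang)
psi=ang; ctr=(c.mean(0)+e.mean(0))[:2]/2
hx=np.array([np.cos(psi),np.sin(psi)]);hy=np.array([-hx[1],hx[0]])
loc=np.c_[(P[:,:2]-ctr)@hx,(P[:,:2]-ctr)@hy,P[:,2]]
m=(abs(loc[:,0])<26)&(loc[:,1]>14)&(loc[:,1]<72)&(loc[:,2]>60); print("blade slope",np.polyfit(loc[m,1],loc[m,2],1),m.sum())
m=(abs(loc[:,0])<18)&(loc[:,1]<-14)&(loc[:,1]>-45)&(loc[:,2]>50); print("tail slope",np.polyfit(loc[m,1],loc[m,2],1),m.sum())
print(r.nose_length)
for a in(psi+np.pi/2,psi-np.pi/2): print(a,r.inverse_kinematics([*ctr,200],[np.pi,0,a]))
E
```

```text
[[596.1413772336282, 309.24085189087884], [576.6749608727392, 139.72093997408786], [482.26209244014825, 151.58266058662707], [499.27964583792544, 317.1676005268806]] [538.59 229.43  12.  ] [np.float64(97.18553571860178), np.float64(170.6339412374105), np.float64(95.15508468578898), np.float64(166.4571099672933)]
ears [[576.93 226.53  83.  ]
 [500.35 233.77  83.  ]] [538.64 230.15  83.  ]
corners yaw -0.10844615711785677
ears yaw -0.09419634128849771
blade slope [ 0.1  78.65] 372
tail slope [ 0.1  77.81] 137
11.0
1.476599985506399 [-0.77  0.47  0.39  1.96 -0.26  0.75 -0.32]
-1.6649926680833942 [-0.19  0.48 -0.45  1.92  0.28  0.8   2.26]
```

Plate is 96 x 168 mm (true 100 x 170), and the ears and plate agree on the centre (538.6, 229.8), yaw -0.10, θ ≈ 0.1. Next I push the tail down with closed fingers.

```bash
cat >> h.py <<'E'
C=np.array([538.6,229.8]); PSI=-0.103; ORI=[np.pi,0,PSI+np.pi/2]
HY=np.array([-np.sin(PSI),np.cos(PSI)])
def pos(y,z): # fingertip centre at stand y, height z -> TCP
    return [*(C+HY*y),z+r.nose_length]
def st(t):
    o=r.observe(); print(t,round(o["clock"],2),np.round(o["position"],1),"F",np.round(o["force"],1),"w",round(o["width"],1),flush=True)
E
python3 - <<'E'
from h import *
p=r.observe()["position"]
r.move_linear([p[0],p[1],330],v=200)
r.movep(pos(-35,300),ORI); r.grab(); st("above")
r.move_linear(pos(-35,100),v=150); st("near")
for z in (75,65,55,47,40): r.move_linear(pos(-35,z),v=50); st(z)
r.move_linear(pos(-35,120),v=100)
r.move_linear(pos(-35,260),v=200); st("up")
r.move_linear(pos(110,260),v=200)
d=r.get_image("top"); save(d,"t1.png",(210,170,330,290),4)
d=r.get_image("side"); save(d,"s1.png",(240,150,380,260),5)
st("end")
E
```

```text
above 4.26 [535. 195. 311.] F [0.2 0.6 0.2] w 0.2
near 5.74 [535.4 195.1 111.7] F [0.1 0.  0.2] w 0.1
75 6.39 [535.  194.8  85.8] F [0.2 0.5 0.5] w -0.0
65 6.74 [534.8 194.9  75.7] F [-0.7 -0.1 -0.2] w 0.1
55 7.09 [534.8 194.8  65.6] F [0.3 0.4 1. ] w 0.2
47 7.4 [534.8 194.9  57.7] F [-0.5  0.1  0.5] w -0.3
40 7.69 [534.8 194.9  50.6] F [-0.5 -0.3  0.5] w 0.0
up 9.49 [534.3 194.9 269.9] F [-1.4  0.5 -0.7] w 0.4
end 10.47 [550.2 337.3 271.2] F [ 0.  0. -0.] w 0.1
```

View pics/s1.png

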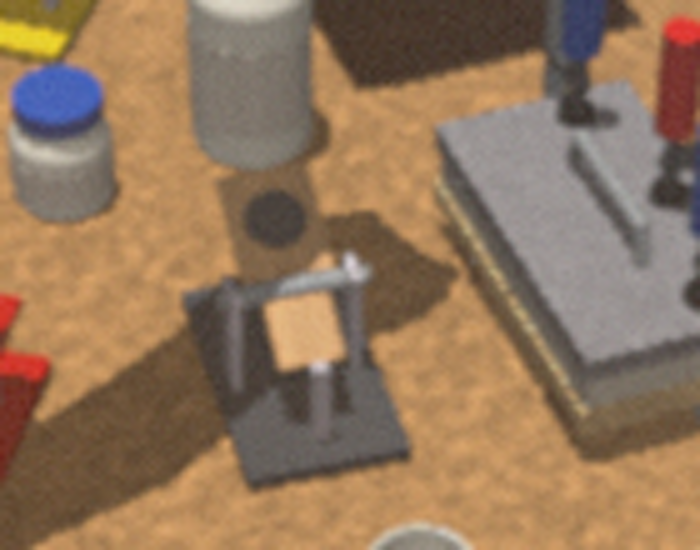

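The blade stands raised (disc at crop 275,217) with the stand unmoved. I'll measure the angle, then sweep it over from the +y side.

```bash
python3 - <<'E'
from h import *
d=r.get_image("side"); P=cloud(d).reshape(-1,3)
hx=np.array([HY[1],-HY[0]])
L=np.c_[(P[:,:2]-C)@hx,(P[:,:2]-C)@HY,P[:,2]]
m=(abs(L[:,0])<25)&(L[:,1]>-8)&(L[:,1]<75)&(L[:,2]>90)&(L[:,2]<165)
B=L[m][:,1:]; v=np.linalg.svd(B-B.mean(0))[2][0] if len(B)>5 else [1,0]
th=np.arctan2(abs(v[1]),abs(v[0])); top=np.nanmax(B[:,1]); print(len(B),B.mean(0),"theta",th,"centroid",np.arctan2(B[:,1].mean()-75,B[:,0].mean()),top)
if not 0.85<th<1.4: raise SystemExit("check")
r.move_linear(pos(88,118),v=180); st("down")
r.move_linear(pos(40,118),v=100); st("y40")
r.move_linear(pos(17,116),v=60); st("vertical")
for t in np.linspace(1.7,3.1,8):
    rho=min(62,42+20*(t-1.57)); n=np.array([np.sin(t),-np.cos(t)])
    e=rho*np.array([np.cos(t),np.sin(t)])+5*n
    r.move_linear(pos(e[0]+11,75+e[1]),v=60); st(round(t,2))
z=80.0
while z>75:
    f=r.observe()["force"][2]
    if f>8: break
    z-=1; r.move_linear(pos(-51,z),v=20); st(z)
r.move_linear(pos(-51,150),v=120); r.move_linear(pos(-51,260),v=200)
r.move_linear(pos(110,300),v=200)
d=r.get_image("side"); save(d,"s2.png",(240,150,380,260),5)
d=r.get_image("top"); save(d,"t2.png",(210,150,380,290),4)
P=cloud(d).reshape(-1,3);L=np.c_[(P[:,:2]-C)@hx,(P[:,:2]-C)@HY,P[:,2]]
m=(abs(L[:,0])<26)&(L[:,1]<-14)&(L[:,1]>-72)&(L[:,2]>60); print("blade",np.polyfit(L[m,1],L[m,2],1),m.sum())
st("end")
E
```

```text
243 [ 47.32066722 100.21005112] theta 0.3352188342378095 centroid 0.4895024987493368 115.58750088548027check
```

```bash
python3 - <<'E'
from h import *
hx=np.array([HY[1],-HY[0]])
for n in("side","top"):
    d=r.get_image(n); P=cloud(d).reshape(-1,3)
    L=np.c_[(P[:,:2]-C)@hx,(P[:,:2]-C)@HY,P[:,2]]
    for a in range(-60,90,8):
        m=(abs(L[:,0])<18)&(L[:,1]>=a)&(L[:,1]<a+8)&(L[:,2]>25)&(L[:,2]<180)
        if m.sum(): print(n,a+4,m.sum(),np.round(np.percentile(L[m,2],[10,50,90])))
    if n=="top": save(d,"t1b.png",(210,170,330,290),5)
E
```

```text
side -56 7 [35. 59. 68.]
side -48 15 [56. 59. 63.]
side -40 36 [53. 61. 68.]
side -32 29 [58. 65. 70.]
side -24 39 [61. 68. 73.]
side -16 21 [67. 70. 77.]
side -8 43 [67. 75. 81.]
side 0 36 [71. 80. 83.]
side 8 24 [77. 82. 88.]
side 16 33 [80. 83. 90.]
side 24 39 [84. 90. 97.]
side 32 30 [86. 94. 99.]
side 40 33 [ 92.  98. 101.]
side 48 24 [ 95.  99. 104.]
side 56 29 [ 99. 103. 107.]
side 64 35 [101. 107. 112.]
side 72 12 [102. 105. 108.]
top -56 7 [43. 67. 71.]
top -48 7 [55. 60. 63.]
top -40 36 [57. 60. 64.]
top -32 32 [60. 64. 67.]
top -24 37 [60. 67. 70.]
top -16 34 [66. 70. 75.]
top -8 41 [70. 74. 82.]
top 0 35 [76. 82. 84.]
top 8 37 [78. 81. 86.]
top 16 35 [80. 84. 89.]
top 24 38 [85. 88. 93.]
top 32 36 [90. 94. 97.]
top 40 37 [ 91.  96. 102.]
top 48 39 [ 96. 101. 104.]
top 56 36 [101. 103. 106.]
top 64 42 [103. 107. 111.]
top 72 23 [105. 106. 113.]
```

View pics/t1b.png

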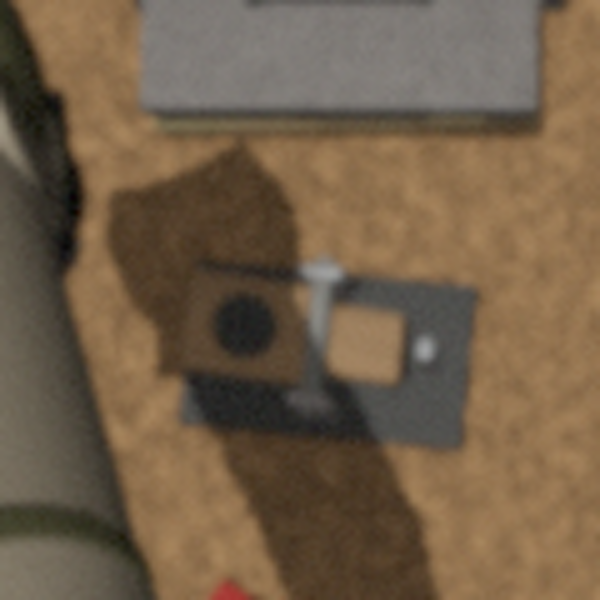

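θ is only about 0.46, not 1.0, so either the tail slipped or it was dragged back. I'll repeat in steps while watching it.

```bash
cat >> h.py <<'E'
def theta(tag,n="side",lo=20,hi=75):
    d=r.get_image(n); P=cloud(d).reshape(-1,3); hx=np.array([HY[1],-HY[0]])
    L=np.c_[(P[:,:2]-C)@hx,(P[:,:2]-C)@HY,P[:,2]]
    m=(abs(L[:,0])<24)&(L[:,1]>lo)&(L[:,1]<hi)&(L[:,2]>75)&(L[:,2]<165)
    B=L[m]; print(tag,n,len(B),"theta~",np.round(np.median(np.arctan2(B[:,2]-77,B[:,1])),2) if len(B) else None,flush=True)
    return d
E
python3 - <<'E'
from h import *
r.move_linear(pos(-33,260),v=200); r.move_linear(pos(-33,90),v=180)
for z in (68,58,48):
    r.move_linear(pos(-33,z),v=60); st(z); d=theta(z)
a=d["image"][140:270,220:380]
d=theta(z,"top",8,75); b=d["image"][170:300,210:370]
r.sleep(.1); st("hold")
cv2.imwrite("pics/press.png",cv2.resize(np.vstack([a,b]),None,fx=2.3,fy=2.3,interpolation=cv2.INTER_CUBIC)[:,:,::-1])
E
```

```text
68 13.09 [535.1 196.8  78.7] F [ 0.2 -0.2 -0.2] w 0.0
68 side 19 theta~ 0.52
58 13.46 [534.9 196.8  68.6] F [0.3 0.  1.1] w 0.1
58 side 22 theta~ 0.5
48 13.82 [534.9 196.8  58.5] F [0.6 0.1 0. ] w 0.3
48 side 24 theta~ 0.41
48 top 2 theta~ 0.36
hold 14.03 [535.3 197.   59.1] F [0.3 0.2 0.3] w -0.0
```

View pics/press.png

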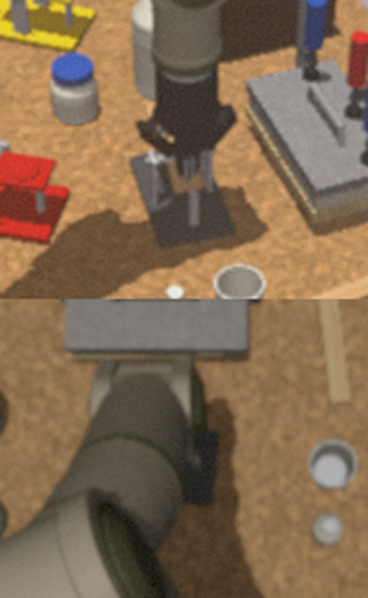

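```bash
python3 - <<'E'
from h import *
d=r.get_image("side"); a=cv2.resize(d["image"][185:255,270:340],(560,560),interpolation=cv2.INTER_CUBIC)
def px(y,z,x=0):
    hx=np.array([HY[1],-HY[0]]); w=np.r_[C+HY*y+hx*x,z,1]; c=np.linalg.inv(d["cam_to_world"])@w
    return [round(float(8*(d["cx"]-d["fx"]*c[0]/c[2]-270))),round(float(8*(d["cy"]+d["fy"]*c[1]/c[2]-185)))]
for k in((-44,48),(-44,68),(-62,68),(-62,12),(0,75)): print(k,px(*k))
P=cloud(d)
for (y,z) in((-44,70),(-44,60),(-44,50),(-44,45)):
    u,v=np.array(px(y,z))/8+[270,185]; p=P[int(round(v)),int(round(u))]; print((y,z),np.round(p),"localy",round(float((p[:2]-C)@HY)))
cv2.imwrite("pics/z.png",a[:,:,::-1])
E
```

```text
(-44, 48) [259, 313]
(-44, 68) [259, 273]
(-62, 68) [272, 306]
(-62, 12) [272, 416]
(0, 75) [227, 180]
(-44, 70) [535. 191.  64.] localy -39
(-44, 60) [531. 181.  66.] localy -49
(-44, 50) [529. 175.  60.] localy -56
(-44, 45) [525. 166.  65.] localy -65
```

View pics/z.png

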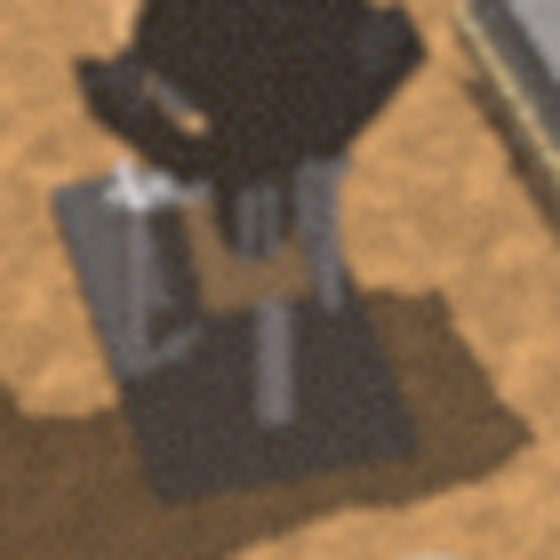

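The fingertip shows at (262,255), about 25 mm higher than predicted from the TCP. I'll check that with depth.

```bash
python3 - <<'E'
from h import *
Ps=[cloud(r.get_image("side")) for _ in range(4)]; P=np.nanmean(Ps,0)
for v in range(200,226,2):
    p=np.nanmean(P[v,301:305],0); print(v,np.round(p),"y",round(float((p[:2]-C)@HY)))
o=r.observe(); print(o["position"],o["ee_rot"],o["joint_positions"])
d=r.get_image("wrist"); print(np.round(d["hand_eye"],2).tolist())
E
```

```text
200 [537. 191. 137.] y -39
202 [536. 190. 130.] y -40
204 [536. 188. 124.] y -41
206 [534. 184. 120.] y -46
208 [535. 187. 110.] y -43
210 [534. 184. 105.] y -46
212 [534. 185.  97.] y -45
214 [534. 184.  89.] y -46
216 [534. 185.  81.] y -45
218 [538. 195.  63.] y -35
220 [536. 190.  60.] y -40
222 [534. 184.  59.] y -47
224 [533. 181.  53.] y -49
[535.23653042 197.03029861  59.10180094] [ 3.14146274e+00 -1.08432211e-04  1.46785644e+00] [-0.6506439   0.65994149  0.296268    2.09188884 -0.42732427  0.44665683
 -0.12726887]
[[0.0, 0.95, 0.31, 78.8], [1.0, -0.0, 0.0, -0.39], [0.0, 0.31, -0.95, -158.12], [0.0, 0.0, 0.0, 1.0]]
```

Depth shows the finger faces at y = -45, as commanded, but the tips about 17 mm behind the TCP rather than 11 mm ahead. Earlier contact agrees: tail at 67 with TCP at 51. I'll use nose = -17 from here and push further.

```bash
sed -i 's/z+r.nose_length\]/z-17]/' h.py; python3 - <<'E'
from h import *
st("0")
r.move_linear(pos(-31,r.observe()["position"][2]+17),v=60)
for z in (65,55,50,45): r.move_linear(pos(-31,z),v=70); st(z); theta(z,lo=10)
r.move_linear(pos(-31,240),v=200)
r.move_linear(pos(115,240),v=250); st("end")
d=theta("after",lo=8); theta("after","top",lo=8)
save(d,"s3.png",(240,150,380,260),5)
E
```

```text
0 14.32 [535.2 197.   59.1] F [-0.6 -0.5  0.6] w -0.1
65 14.88 [535.  198.7  47.3] F [-0.1 -0.1 -0.2] w 0.1
65 side 23 theta~ 0.57
55 15.22 [535.1 198.8  37.4] F [ 0.4 -0.3 -0.8] w 0.1
55 side 11 theta~ 0.75
50 15.53 [535.3 198.9  32.7] F [-0.3  0.1  0.2] w 0.4
50 side 2 theta~ 0.72
45 15.82 [535.2 198.9  27.7] F [ 0.9 -0.6  0.1] w 0.2
45 side 0 theta~ None
end 17.73 [550.3 342.5 222.3] F [ 0.6 -1.5  0.1] w 0.1
after side 346 theta~ 1.01
after top 276 theta~ 1.01
```

View pics/s3.png

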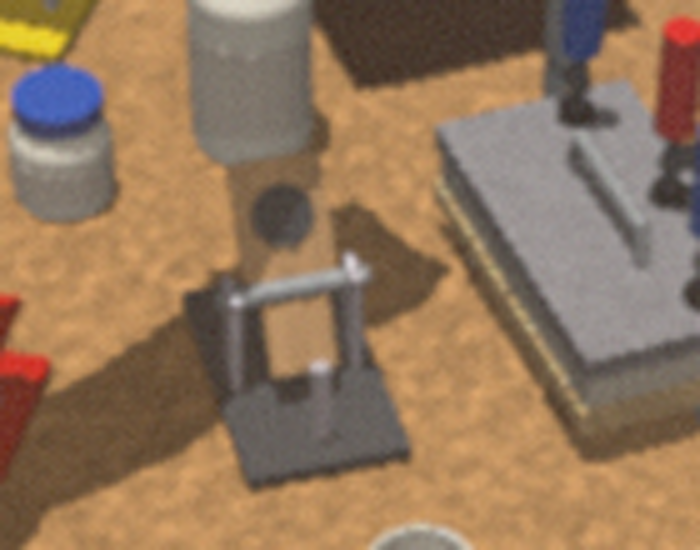

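θ is now 1.01 (disc at crop 282,215), which puts the tips about 20 mm behind the TCP. I sweep over next.

```bash
sed -i 's/z-17\]/z-20]/' h.py; python3 - <<'E'
from h import *
hx=np.array([HY[1],-HY[0]])
r.move_linear(pos(85,118),v=180); st("down")
r.move_linear(pos(40,118),v=110)
r.move_linear(pos(17,116),v=70); st("vertical")
for t in np.linspace(1.7,3.1,6):
    rho=min(62,42+20*(t-1.57)); n=np.array([np.sin(t),-np.cos(t)])
    e=rho*np.array([np.cos(t),np.sin(t)])+5*n
    r.move_linear(pos(e[0]+11,75+e[1]),v=70)
st("over")
z=81.0
while z>74:
    z-=1; r.move_linear(pos(-51,z),v=20); st(z)
    if r.observe()["force"][2]>6: break
r.move_linear(pos(-51,240),v=200)
r.move_linear(pos(110,250),v=250)
d=r.get_image("side"); save(d,"s4.png",(240,150,380,260),5)
d=r.get_image("top"); save(d,"t4.png")
P=cloud(d).reshape(-1,3);L=np.c_[(P[:,:2]-C)@hx,(P[:,:2]-C)@HY,P[:,2]]
m=(abs(L[:,0])<26)&(L[:,1]<-14)&(L[:,1]>-72)&(L[:,2]>60); print("blade",np.polyfit(L[m,1],L[m,2],1),m.sum())
st("end")
E
```

```text
down 18.7 [548.  314.5  98.9] F [-0.2  0.2  0.9] w -0.1
vertical 19.74 [540.2 246.5  95.8] F [ 0.   0.2 -0.1] w 0.1
over 21.95 [534.3 180.5  64.5] F [-4.6  1.6 32.7] w -0.0
80.0 22.23 [534.5 180.5  63.9] F [-10.6   1.7  58.7] w -0.1
blade [-4.57664258e-03  7.80954289e+01] 370
end 24.07 [550.2 336.7 229.9] F [-0.1 -0.2 -0.3] w 0.5
```

View pics/s4.png

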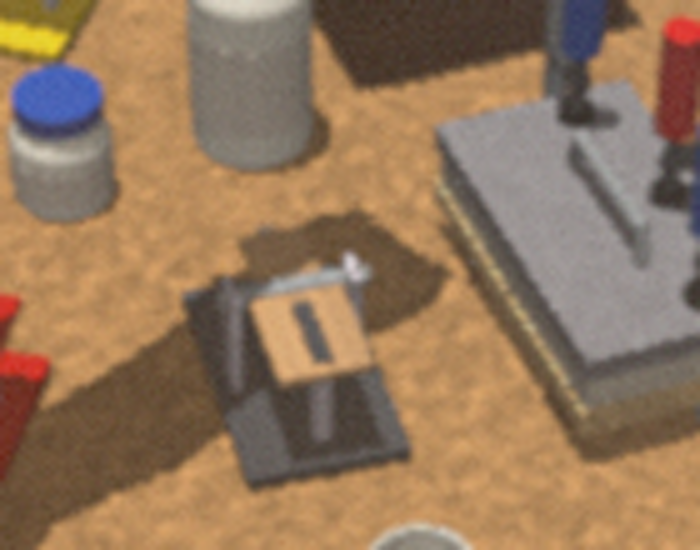

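The bar face is up (crop 312,332), the blade is level (slope -0.005), and the stand corners at (255,485) and (408,455) have not moved. The gripper is clear, so I hand in.

```bash
python3 -c "
from rig import r
print(r.job_done())"
```

```text
the job is handed in; nothing more can be done
None
```

The clamped mould's flag is tipped right over, lying level with its bar face up, its stand has not visibly moved, and the job was handed in at about 24 s; the final fingertip press was hard, about 59 N at the wrist (limit 120 N).

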